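# Fit the filling nozzle into the air pump's quick coupler

### The arm

A 6-joint arm with a two-finger parallel gripper is mounted at the origin on a cart in front of the work surface, level with it; the furniture and walls round the work are solid. World frame = base frame: x ahead of the robot, y to its left, z up, the work surface at z = 0. Lengths are in mm, angles in rad, forces in N, time in s.
With the tool pointing down it reaches from about 350 to 775 mm from the base axis. Payload 7.3 kg.
Tool frame: the origin (TCP) lies between the finger pads; the fingertips stand 14 mm ahead of it and the grasp point (between the pads) lies 5 mm behind it; y points along the fingers, z is the direction in which the jaws open and shut, and the axes are right-handed (so a half turn about y gives the same grasp; the last joint's range is limited). The gripper opens to 92 mm and grips with 3 to 60 N. Pads are 19 mm wide; open, the fingers measure 130 mm over their backs; the gripper's body (75 mm by 190 mm) begins 47 mm behind the grasp point.
Start: joints at [-1.406, 0.342, 1.524, -0, 1.275, -0.146], TCP at [160.578, -499.858, 240.741] pointing down, gripper open.
Joint ranges: [-2.53, 2.53], [-0.77, 2.02], [0.04, 2.7], [-1, 4.14], [0.28, 2.66], [-3.11, 3.11]. Speed limits (rad/s): [2.57, 2.57, 3.14, 3.14, 3.14, 3.14].

### API

Orientations are given as [roll, pitch, yaw] about the fixed x, y, z axes, in that order (R = Rz(yaw) Ry(pitch) Rx(roll)).
In Python, from plant import bot, vision, order gives the robot as it stands.
- The arm moves only by the tool apply_moves, never from a script. Its argument "rows" is a list of rows, each a list of 3 entries, a list of its own where there are three numbers: the shift along the tool's x, y, z in cm, then the turn about the tool's y in rad, then the finger opening in cm, from 0 to 9.18. A call has 1 to 5 rows; each row is the pose to reach, as a shift and turn from the pose measured when the call began, along the tool's axes at that moment; what a row does not reach only later rows make up. A row lasts 1/8 s, in which the tool goes at most 62.5 mm and 10.7 degrees, less where a joint would pass 70% of its speed; a pose out of reach is approached as far as the arm can. A call with a gripper value outside its range is refused whole. The fingers move at their own pace and stop on an object; the grip force is fixed at half the most. Time passes only in rows, so rows that repeat a pose let the fingers close. It gives the time, the measured TCP pose, the force and the opening at its end, in the units of the state.
- bot.get_obs(): the state, without advancing time (a new reading comes with each control period).
- vision.capture(name): name is "side" or "top" or "wrist"; returns the picture (420x560x3 uint8, red, green, blue); there is no depth.
- vision.camera_info(name): a dict with "mtx" (3x3 intrinsics, pixels), "distortion" ([k1, k2, p1, p2, k3] as OpenCV has them; the pictures are not rectified), "rvec" (rotation vector, rad) and "tvec" (3), from world to camera coordinates, as OpenCV has them. Camera axes: x right, y down, z forward; pixel columns grow to the right and rows downward; lengths in mm; the calibration is good to about 2 mm. A picture is of the moment at which its call begins: read the wrist's pose just before it. camera_info takes no time and is no camera call; for the wrist camera it gives the pose at the moment of the call.
- order.close_job(): hands the job in, once; it reports no verdict.
The state is a dict: "time": time; "joint_positions": joint angles; "dq": joint speeds; "tau": joint torques, N m; "tool_pos": TCP position; "tcp_rot": TCP orientation; "contact_force": force on the tool from outside, world axes, zero at the start; "moment": the same for the moment, N m; "grip_width": finger opening in mm.
Only numpy, scipy, OpenCV 4.12 (cv2) and the standard library are available. Lean on these libraries where they do the work, as an engineer would, in place of code of your own. Each camera call takes 0.05 s, during which the arm holds its last target.

### The job

Get the counter air pump ready for filling balloons: pull the sleeve of its quick coupler back until it catches and stays back by itself, then push the plug of the long tapered nozzle straight down into the coupler, by feel and without forcing it, until the sleeve springs forward and locks the nozzle in. Let go and leave the nozzle standing upright in the coupler; leave the short nozzle in its wooden block and everything else where it is.

Things in the scene. Friction and masses are not known exactly. Their poses are not given: they have to be found in the camera images.
- pump: grey counter air pump, fixed, 150 x 124 x 62 mm; origin at the centre of its underside, x towards its back (gauge and switch face -x), z up. On its lid, in a rubber gland, a steel quick coupler stands upright, mouth up: a bore 18 mm wide with a 1 mm lead-in chamfer in a rim 27 mm wide.
- outlet (a point): nominal middle of the coupler's mouth, fixed to the pump 134 mm above its underside, axes as the pump. The height is true, but the stub is not central in its gland: the real coupler axis stands up to 5 mm off this point in the pump's x and up to 5 mm in its y, differently each time, and stays rigidly there. Find it by eye or feel.
- sleeve (a joint): sleeve of the coupler, m: 0 = forward (up), 0.010 = fully back (down, at a stop). Ribbed steel ring 38 mm wide, 32 mm long, upper end 2 mm below the mouth when forward. A spring drives it forward, about 3 N at 0, 7 N at 0.010. Starts forward. Drawn back past 0.008 and let go, it is caught at 0.005 to 0.006. Once a plug is pushed home it springs forward to 0 by itself.
- gland (a point): middle of the pump's lid, 62 mm above its underside, under the coupler. Inside the coupler three balls lock the plug: with the sleeve forward they stand in the bore and stop a plug about 11 mm below the mouth; with the sleeve caught back the way is free, and they drop into the plug's groove when it is home, which lets the sleeve go.
- long_nozzle: nozzle with a long tapered black tip, loose, upright, 93 mm tall, about 120 g; origin at the lower end of its plug, z up. From below: steel plug 16 mm wide, 27.5 mm long, with a groove; flange 24 mm wide, 3.5 mm thick; brass hexagon 24 mm across flats from 31 to 62 mm, flats at the body's y, -y and every 60 degrees; taper 19 to 7 mm wide. Its flange rests on the wooden block.
- grip (a point): point on the long nozzle's axis 53 mm above its lower end, on the upper half of the brass hexagon
- groove (a point): middle of the groove round the long nozzle's plug, 12 mm above its lower end. In the coupler the plug meets a sprung slide 11 mm below the mouth (3 N) and a valve at 19 mm; the push grows to about 12 N where the sleeve releases, plug 24 to 26 mm deep. Locked it rests 24 to 25 mm deep; the flange meets the mouth at 27.5 mm. Over 30 N between nozzle and coupler harms the seal.
- short_nozzle: like the long nozzle up to the hexagon, but with a short blunt black tip, 72 mm tall; not wanted, stays in the block
- rack: wooden block, fixed, 60 x 126 x 36 mm, origin at the centre of its underside; two holes 18 mm wide and 31 mm deep, 34 mm either side of its middle along its y, each holding a nozzle; which is in which varies
- charger: small white charger, 69 x 40 x 26 mm, bystander, origin under its middle
- phone: mobile phone lying flat, 149 x 71 x 9 mm, bystander, origin under its middle
- lighter_red: gas lighter lying flat, 81 x 25 x 12 mm, bystander, origin under its middle
- calculator: desk calculator, 118 x 76 x 14 mm, bystander, origin under its middle
- mint_box: small carton standing upright, 22 x 56 x 88 mm, bystander, origin under its middle
- opener: flat bottle opener, 146 x 36 x 8 mm, bystander, origin under its middle
Not all that is in view belongs to the job. What is shaped like the long_nozzle but pink is not meant.

How it is judged:
By the outcome, as a careful person would: the job done as asked, in the order asked, and still so for the second after the job is handed in, with the robot touching nothing.
It also fails if it takes over 72 s, if anything falls off the work surface, if the arm or the gripper's body presses on something with over 40 N, if the wrist force passes 120 N, or if a joint passes its speed limit or range.

## Working session

There is one attempt and no reset: what is moved stays moved. The work goes in short steps, Python scripts to look and compute and a tool call to move; the robot and the scene stay as the last step left them, time stands still between calls to the robot, and variables do not carry over. Pictures are saved under pics/ and viewed, and the job is handed in when it is done.

Besides the shell and the picture viewer there is one more tool, called after ">>>" by a JSON object that holds its "op" and its "data", one argument or row to a line. apply_moves: Moves the arm, as the interface text tells. Its arguments: {"type":"object","properties":{"rows":{"type":"array","items":{"type":"array"}}},"required":["rows"]}

```bash
ls; mkdir -p pics; python3 - <<'E'
from plant import bot, vision, order
import cv2
print(bot.get_obs())
for n in ["side","top","wrist"]:
    i=vision.camera_info(n); print(n,i)
    im=vision.capture(n); cv2.imwrite(f"pics/{n}0.png",im[:,:,::-1])
E
```

```text
pics
{'time': 0.0, 'joint_positions': array([-1.40604363e+00,  3.42746907e-01,  1.52501096e+00, -2.81026767e-05,
        1.27542160e+00, -1.46019841e-01]), 'dq': array([ 0.00060934, -0.00049864, -0.00021217,  0.0008046 , -0.00048082,
        0.00047693]), 'tau': array([-2.58668239e-03, -4.31252074e+01, -2.44219744e+01,  7.16147362e-02,
        5.62680303e-02, -1.35671116e-04]), 'tool_pos': array([ 160.4805646 , -499.46021442,  240.0345215 ]), 'tcp_rot': array([-1.57237016e+00,  2.04297203e-04, -2.83081207e+00]), 'contact_force': array([-0.73544849,  0.67642076,  0.26270078]), 'moment': array([ 0.04079161, -0.01836971, -0.01018944]), 'grip_width': 91.67600968894034}
side {'mtx': array([[463.02619679,   0.        , 267.41841134],
       [  0.        , 463.02619679, 209.13620872],
       [  0.        ,   0.        ,   1.        ]]), 'distortion': array([-0.03735537,  0.        ,  0.        ,  0.        ,  0.        ]), 'rvec': array([ 1.84325397, -0.58703147,  0.38429222]), 'tvec': array([-476.44753271,  206.08743079, 1174.84921436])}
top {'mtx': array([[411.00861995,   0.        , 271.58375298],
       [  0.        , 411.00861995, 206.09911564],
       [  0.        ,   0.        ,   1.        ]]), 'distortion': array([-0.08372844,  0.        ,  0.        ,  0.        ,  0.        ]), 'rvec': array([ 2.17423851, -2.17470041,  0.09524549]), 'tvec': array([ -46.49094214,  534.20898604, 1418.83633359])}
wrist {'mtx': array([[364.43651242,   0.        , 282.71956066],
       [  0.        , 364.43651242, 206.43868273],
       [  0.        ,   0.        ,   1.        ]]), 'distortion': array([-0.08364254,  0.        ,  0.        ,  0.        ,  0.        ]), 'rvec': array([-2.35557302,  1.71673096,  0.23611867]), 'tvec': array([-524.74032806,  -32.69534401,  390.35575658])}
```

View pics/side0.png

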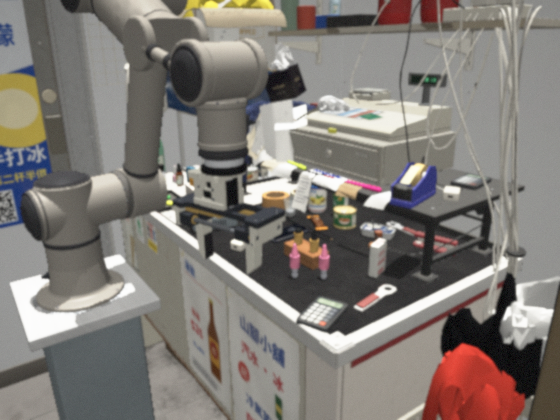

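View pics/top0.png

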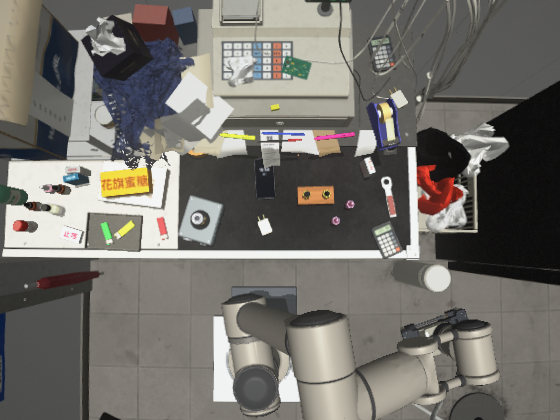

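View pics/wrist0.png

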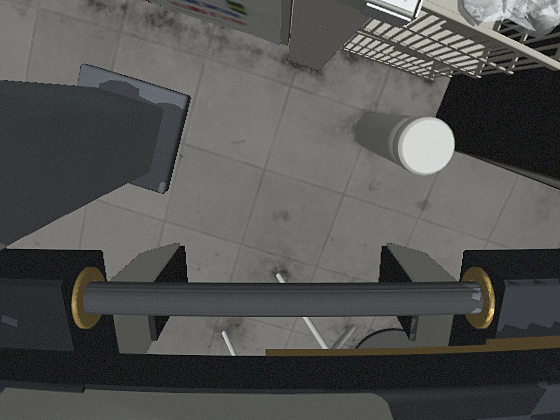

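The top view shows the pump at px (201,218), the rack at (316,195) and pink look-alikes at (336,220) and (350,204). I'll enlarge it next.

```bash
cat > h.py <<'E'
import cv2, numpy as np
from plant import bot, vision, order
def cam(n):
    i=vision.camera_info(n); return i
def at_z(i,px,z):
    p=cv2.undistortPoints(np.array([[px]],float),i["mtx"],i["distortion"])[0,0]
    R=cv2.Rodrigues(i["rvec"])[0]; t=np.array(i["tvec"]).ravel()
    d=R.T@np.array([p[0],p[1],1]); c=-R.T@t
    return c+d*(z-c[2])/d[2]
def ray(i,px):
    p=cv2.undistortPoints(np.array([[px]],float),i["mtx"],i["distortion"])[0,0]
    R=cv2.Rodrigues(i["rvec"])[0]; t=np.array(i["tvec"]).ravel()
    d=R.T@np.array([p[0],p[1],1]); return -R.T@t, d/np.linalg.norm(d)
def proj(i,P):
    return cv2.projectPoints(np.array(P,float).reshape(-1,1,3),i["rvec"],i["tvec"],i["mtx"],i["distortion"])[0][:,0]
def crop(im,x0,y0,x1,y1,k,fn):
    c=im[y0:y1,x0:x1,::-1]; cv2.imwrite(fn,cv2.resize(c,None,fx=k,fy=k,interpolation=cv2.INTER_CUBIC))
E
python3 - <<'E'
from h import *
a=cv2.imread("pics/top0.png")[:,:,::-1]
crop(a,170,180,240,250,8,"pics/t_pump.png"); crop(a,285,170,365,235,8,"pics/t_rack.png")
s=cv2.imread("pics/side0.png")[:,:,::-1]
crop(s,170,170,350,290,4,"pics/s_c.png")
i=cam("top")
for p,z in [((201,218),62),((201,218),134),((316,195),36),((336,220),60),((350,204),60)]: print(p,at_z(i,p,z).round(1))
E
```

```text
(201, 218) [490.  194.6  62. ]
(201, 218) [485.6 182.  134. ]
(316, 195) [ 572.  -201.7   36. ]
(336, 220) [ 483.2 -266.9   60. ]
(350, 204) [ 538.1 -315.9   60. ]
```

View pics/t_pump.png

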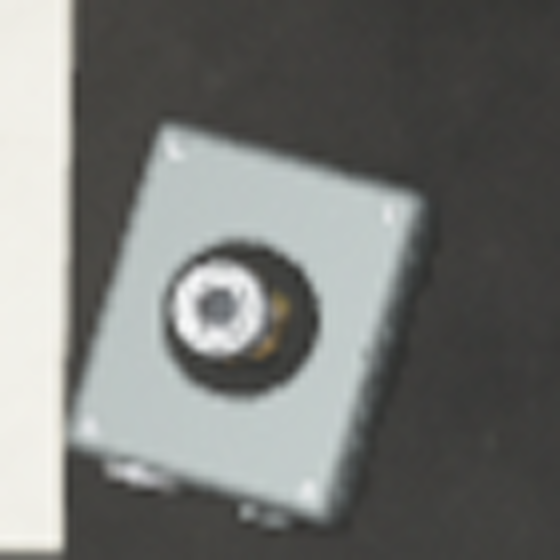

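View pics/t_rack.png

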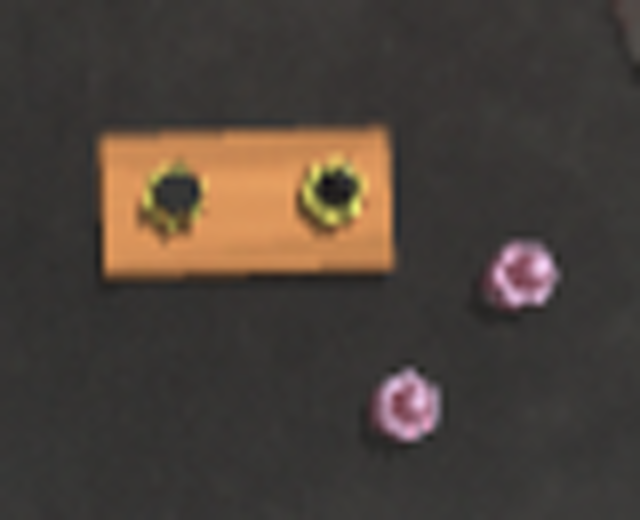

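View pics/s_c.png

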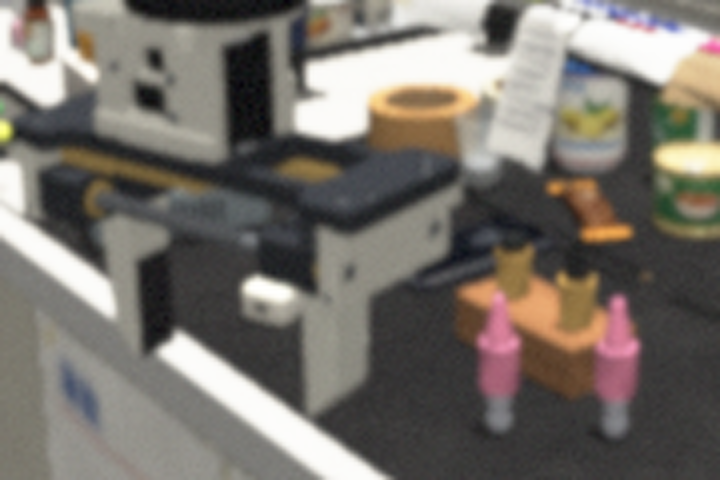

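```bash
python3 - <<'E'
from h import *
from scipy.spatial.transform import Rotation as Ro
i=cam("wrist"); o=bot.get_obs()
R=cv2.Rodrigues(i["rvec"])[0]; c=-R.T@i["tvec"]
T=Ro.from_euler("xyz",o["tcp_rot"]).as_matrix()
print("axes of tool (cols) in world\n",T.round(3)); print("cam in tool",(T.T@(c-o["tool_pos"])).round(1)); print("cam axes in tool\n",(T.T@R.T).round(3))
t=cam("top")
# refined top px
def f(name,px,z): print(name,at_z(t,px,z).round(1))
f("coupler",(170+218/8-.45,180+306/8-.45),134)
for n,p in dict(a=(166,125),b=(425,195),c=(328,520),d=(72,445)).items(): f("lid"+n,(170+p[0]/8-.45,180+p[1]/8-.45),62)
f("gland",(170+242/8-.45,180+318/8-.45),62)
for n,p in dict(a=(100,133),b=(387,126),c=(394,270),d=(104,277)).items(): f("rack"+n,(285+p[0]/8-.45,170+p[1]/8-.45),36)
f("L tip",(285+182/8-.45,170+186/8-.45),80); f("R tip",(285+337/8-.45,170+186/8-.45),101)
E
```

```text
axes of tool (cols) in world
 [[-0.952 -0.     0.306]
 [-0.306  0.001 -0.952]
 [-0.    -1.    -0.001]]
cam in tool [ -72.9 -143.7    0.6]
cam axes in tool
 [[-0.     0.964  0.268]
 [ 0.001 -0.268  0.964]
 [ 1.     0.    -0.001]]
coupler [486.3 195.7 134. ]
lida [568.6 232.8  62. ]
lidb [538.3 120.8  62. ]
lidc [399.6 160.8  62. ]
lidd [431.2 270.9  62. ]
gland [485.6 198.7  62. ]
racka [ 603.  -135.7   36. ]
rackb [ 606.2 -261.5   36. ]
rackc [ 542.9 -263.7   36. ]
rackd [ 539.8 -137.1   36. ]
L tip [ 574.3 -167.6   80. ]
R tip [ 571.8 -230.6  101. ]
```

>>> {"op": "apply_moves", "data": {
  "rows": [
    [[-5, 0, -1.7], 0, 9.18],
    [[-10, 0, -3.4], 0, 9.18],
    [[-15, 0, -5.2], 0, 9.18],
    [[-20, 0, -6.9], 0, 9.18],
    [[-25, 0, -8.6], 0, 9.18]
  ]
}}

```text
time: 0.78
tool_pos: [373.4, -340.0, 240.2]
tcp_rot: [-1.572, 0.0, -2.831]
contact_force: [0.2, -0.6, 0.7]
grip_width: 91.7
```

>>> {"op": "apply_moves", "data": {
  "rows": [
    [[-5, 0, -1.7], 0, 9.18],
    [[-10, 0, -3.4], 0, 9.18],
    [[-15, 0, -5.2], 0, 9.18],
    [[-20, 0, -6.9], 0, 9.18],
    [[-22, 0, -7.6], 0, 9.18]
  ]
}}

```text
time: 1.4
tool_pos: [561.2, -198.3, 239.7]
tcp_rot: [-1.573, -0.0, -2.828]
contact_force: [-0.9, -0.4, 0.0]
grip_width: 91.6
```

```bash
python3 - <<'E'
from h import *
o=bot.get_obs(); print(o["time"],o["tool_pos"],o["tcp_rot"],o["contact_force"],o["joint_positions"])
a=vision.capture("wrist"); cv2.imwrite("pics/w1.png",a[:,:,::-1])
E
```

```text
1.4 [ 561.17882728 -198.31485619  239.70095051] [-1.57284287e+00 -2.91658811e-04 -2.82821898e+00] [-0.86062166 -0.40899458  0.02083347] [-4.69050910e-01  4.73667522e-01  1.32092695e+00  1.27718459e-03
  1.34864802e+00  7.88089614e-01]
```

View pics/w1.png

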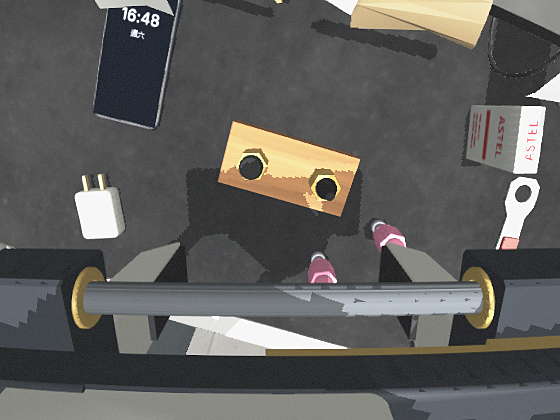

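```bash
python3 - <<'E'
from h import *
a=cv2.imread("pics/w1.png")[:,:,::-1]
crop(a,210,115,370,225,5,"pics/w1c.png")
i=cam("wrist")
import numpy as np
for n,(x,y) in dict(L=(572.2,-165.5),R=(573.8,-233.5)).items():
  print(n,proj(i,[[x,y,36],[x,y,70.5],[x,y,80.5],[x,y,101.5]]).round(1).tolist())
E
```

```text
L [[254.2, 163.2], [251.1, 169.2], [250.0, 171.2], [247.6, 175.9]]
R [[321.6, 183.1], [325.5, 191.2], [326.8, 193.8], [329.8, 199.9]]
```

View pics/w1c.png

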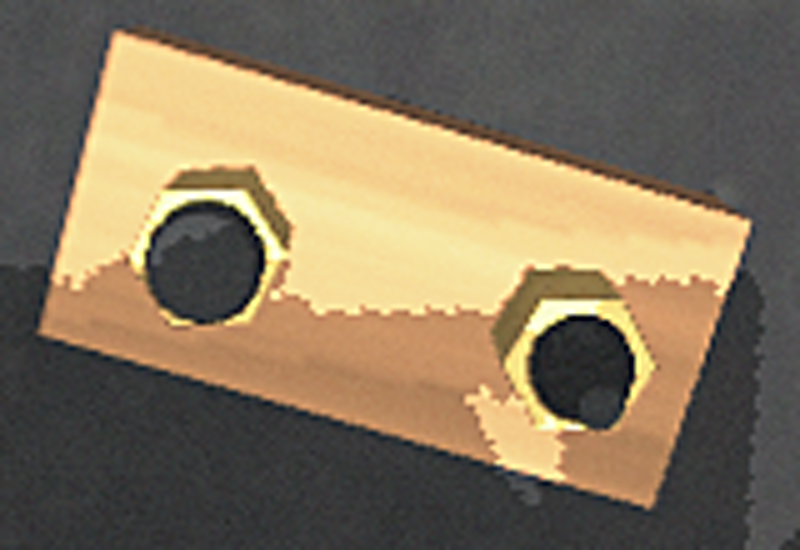

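```bash
python3 - <<'E'
from h import *
a=vision.capture("side"); i=cam("side")
for n,(x,y) in dict(L=(572.2,-165.5),R=(573.8,-233.5)).items():
  print(n,proj(i,[[x,y,36],[x,y,70.5],[x,y,80.5],[x,y,101.5]]).round(1).tolist())
crop(a,270,220,345,290,8,"pics/s1.png")
b=cv2.imread("pics/w1.png")[:,:,::-1]
crop(b,300,160,350,205,14,"pics/w1d.png")
E
```

```text
L [[297.9, 243.0], [297.9, 232.0], [298.0, 228.7], [298.0, 221.9]]
R [[313.5, 250.8], [313.7, 239.4], [313.7, 236.0], [313.8, 228.9]]
```

View pics/s1.png

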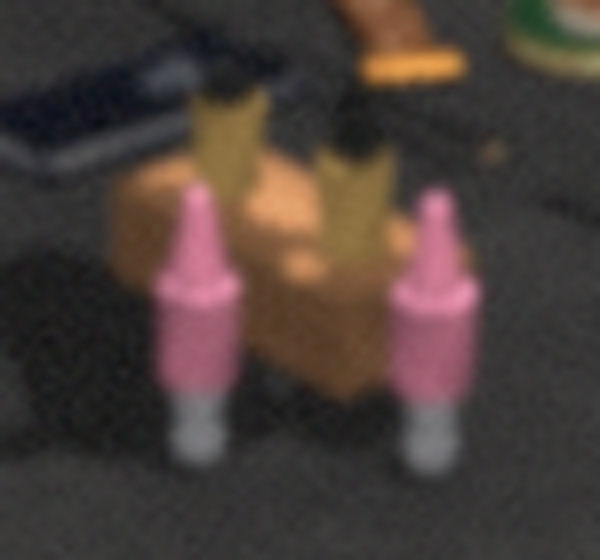

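View pics/w1d.png

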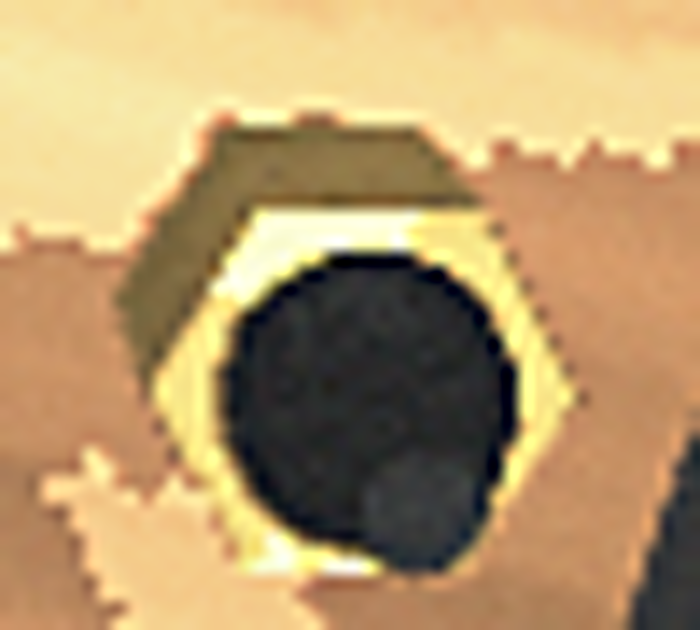

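```bash
python3 - <<'E'
from h import *
i=cam("wrist")
V=[(150,390),(253,210),(490,207),(578,398),(245,572)]
W=np.array([at_z(i,(300+x/14-.46,160+y/14-.46),70.5) for x,y in V]); print(W.round(1))
# opposite: 0-3 , 2-4
print("c03",(W[0]+W[3])/2,"c24",(W[2]+W[4])/2)
c=((W[0]+W[3])/2+(W[2]+W[4])/2)/2
d=W-c; print(np.hypot(d[:,0],d[:,1])); print(np.degrees(np.arctan2(d[:,1],d[:,0])).round(1), (np.degrees(np.arctan2(d[:,1],d[:,0]))%60).round(1))
print("tip",at_z(i,(300+418/14-.46,160+512/14-.46),101.5))
# rack top corners crop5 offset 210,115
C=[(118,30),(752,218),(652,507),(40,333)]
K=np.array([at_z(i,(210+x/5-.4,115+y/5-.4),36) for x,y in C]); print(K.round(1),K.mean(0), np.linalg.norm(K-np.roll(K,1,0),axis=1))
E
```

```text
[[ 571.2 -221.2   70.5]
 [ 584.  -223.5   70.5]
 [ 588.7 -237.5   70.5]
 [ 579.  -247.    70.5]
 [ 561.9 -230.8   70.5]]
c03 [ 575.08919502 -234.08544621   70.5       ] c24 [ 575.30426606 -234.15502897   70.5       ]
[13.5447901  13.7463929  13.96789586 13.41551241 13.7423583 ]
[107.3  50.3 -14.1 -73.4 166. ] [47.3 50.3 45.9 46.6 46. ]
tip [ 575.01995193 -233.71394855  101.5       ]
[[ 602.9 -136.7   36. ]
 [ 606.5 -262.1   36. ]
 [ 546.2 -263.8   36. ]
 [ 542.7 -138.2   36. ]] [ 574.59125704 -200.21815322   36.        ] [ 60.23276089 125.36603977  60.32358218 125.67456027]
```

Right one (y=-234) is the long nozzle: centre (575.1,-234), with the tip agreeing. The flat normals sit at 16.9° mod 60. Next I'll look at the coupler.

>>> {"op": "apply_moves", "data": {
  "rows": [
    [[-0.7, 0, -5.7], 0, 9.18],
    [[-1.4, 0, -11.4], 0, 9.18],
    [[-2.1, 0, -17.1], 0, 9.18],
    [[-2.8, 0, -22.8], 0, 9.18],
    [[-3.5, 0, -28.5], 0, 9.18]
  ]
}}

```text
time: 2.12
tool_pos: [504.9, 82.7, 240.4]
tcp_rot: [-1.572, -0.001, -2.83]
contact_force: [0.8, 1.1, -0.8]
grip_width: 91.9
```

>>> {"op": "apply_moves", "data": {
  "rows": [
    [[-0.7, 0, -5], 0, 9.18],
    [[-1.2, 0, -9], 0, 9.18],
    [[-1.5, 0, -11.5], 0, 9.18],
    [[-1.5, 0, -11.5], 0, 9.18]
  ]
}}

```text
time: 2.62
tool_pos: [483.4, 196.6, 240.6]
tcp_rot: [-1.572, -0.001, -2.829]
contact_force: [0.1, -0.3, -0.3]
grip_width: 91.8
```

```bash
python3 - <<'E'
from h import *
o=bot.get_obs(); print(o["time"],o["tool_pos"],o["tcp_rot"],o["contact_force"],o["joint_positions"])
i=cam("wrist")
a=vision.capture("wrist"); cv2.imwrite("pics/w2.png",a[:,:,::-1])
print(proj(i,[[486,196,134],[486,196,62]]))
E
```

```text
2.625 [483.41861353 196.58363633 240.56962994] [-1.57175350e+00 -1.06567843e-03 -2.82921689e+00] [ 0.13887903 -0.33766721 -0.30703068] [2.38785133e-01 3.36963674e-01 1.53205591e+00 9.16378059e-04
 1.27370635e+00 1.49693745e+00]
[[284.06924222 207.79312231]
 [283.91300537 186.11857979]]
```

View pics/w2.png

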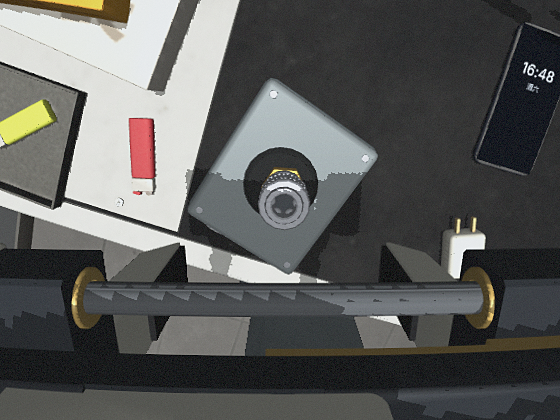

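```bash
python3 - <<'E'
from h import *
a=cv2.imread("pics/w2.png")[:,:,::-1]
crop(a,255,165,320,235,10,"pics/w2c.png")
E
```

```text
(no output)
```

View pics/w2c.png

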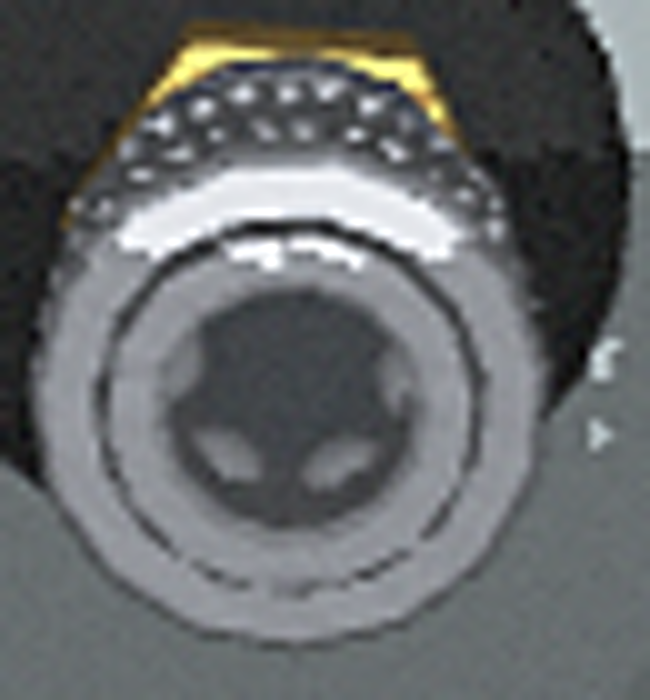

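```bash
python3 - <<'E'
from h import *
i=cam("wrist")
for p in [(290,407),(290,408),(103,407),(478,407),(290,225),(290,590),(168,408),(413,408)]:
  print(p,at_z(i,(255+p[0]/10-.45,165+p[1]/10-.45),134).round(2))
t=cam("top")
print(at_z(t,(170+218/8-.45,180+306/8-.45),134))
# lid corners in w2
for p in [(273,78),(377,155),(289,273),(189,213)]: print(at_z(i,p,62).round(1))
E
```

```text
(290, 407) [488.04 196.05 134.  ]
(290, 408) [487.97 196.02 134.  ]
(103, 407) [483.95 208.72 134.  ]
(478, 407) [492.15 183.3  134.  ]
(290, 225) [500.66 200.12 134.  ]
(290, 590) [474.99 191.84 134.  ]
(168, 408) [485.3  204.29 134.  ]
(413, 408) [490.66 187.69 134.  ]
[486.26640865 195.73507701 134.        ]
[572.5 232.6  62. ]
[538.8 125.   62. ]
[406.  163.9  62. ]
[435.2 271.1  62. ]
```

>>> {"op": "apply_moves", "data": {
  "rows": [
    [[-0.38, 3, 0.17], 0, 7],
    [[-0.38, 7, 0.17], 0, 6],
    [[-0.38, 11, 0.17], 0, 6],
    [[-0.38, 12.4, 0.17], 0, 6],
    [[-0.38, 12.4, 0.17], 0, 5]
  ]
}}

```text
time: 3.3
tool_pos: [487.9, 194.2, 116.4]
tcp_rot: [-1.571, -0.002, -2.832]
contact_force: [0.1, -0.4, 0.2]
grip_width: 54.2
```

```bash
python3 - <<'E'
from h import *
o=bot.get_obs(); print(o)
a=vision.capture("side"); i=cam("side"); print(proj(i,[[488,196,134]]))
crop(a,130,120,300,270,4,"pics/s2.png")
a=vision.capture("wrist"); cv2.imwrite("pics/w3.png",a[:,:,::-1])
E
```

```text
{'time': 3.3, 'joint_positions': array([2.32628237e-01, 4.77367059e-01, 1.69092363e+00, 3.27613676e-04,
       9.75546002e-01, 1.49325588e+00]), 'dq': array([ 0.01136728, -0.0303593 , -0.03449846,  0.00076269,  0.01268959,
        0.00431538]), 'tau': array([-1.46717937e-01, -4.42650425e+01, -1.92474407e+01,  2.36703758e-02,
       -2.17080074e-01, -9.21316532e-03]), 'tool_pos': array([487.93418114, 194.19975683, 116.43413108]), 'tcp_rot': array([-1.57124020e+00, -2.21634211e-03, -2.83160748e+00]), 'contact_force': array([ 0.11547002, -0.37351065,  0.24591305]), 'moment': array([-0.00902606,  0.01237935, -0.02448592]), 'grip_width': 54.15299671142422}
[[210.88758577 186.98321998]]
```

View pics/s2.png

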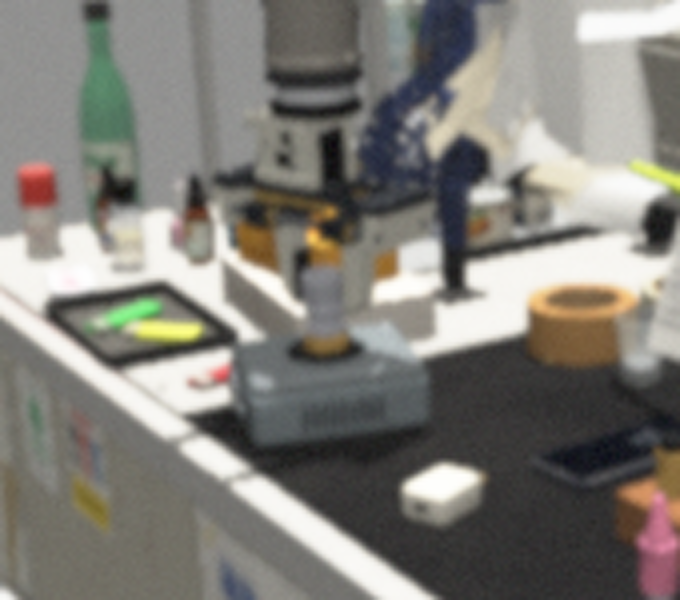

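View pics/w3.png

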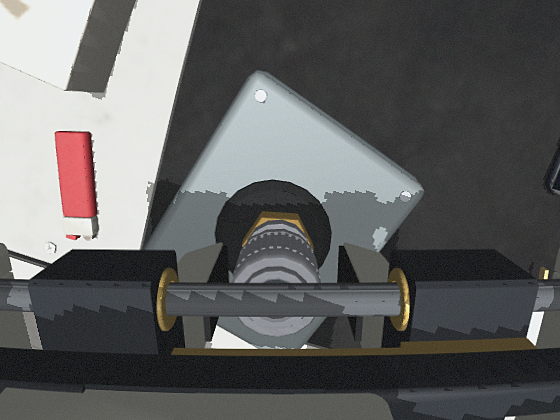

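>>> {"op": "apply_moves", "data": {
  "rows": [
    [[-0.06, 0, -0.17], 0, 5],
    [[-0.06, 0, -0.17], 0, 4.4],
    [[-0.06, 0, -0.17], 0, 4.2],
    [[-0.06, 0, -0.17], 0, 4.1]
  ]
}}

```text
time: 3.9
tool_pos: [488.9, 196.9, 118.1]
tcp_rot: [-1.571, 0.002, -2.831]
contact_force: [0.6, -0.5, 0.8]
grip_width: 41.2
```

>>> {"op": "apply_moves", "data": {
  "rows": [
    [[0, 0, 0], 0, 3.9],
    [[0, 0, 0], 0, 3.7],
    [[0, 0, 0], 0, 3.5],
    [[0, 0, 0], 0, 3.5]
  ]
}}

```text
time: 4.4
tool_pos: [488.7, 197.2, 118.1]
tcp_rot: [-1.572, 0.001, -2.831]
contact_force: [-2.5, 4.5, 0.4]
grip_width: 37.8
```

>>> {"op": "apply_moves", "data": {
  "rows": [
    [[0, 0.2, 0], 0, 3.5],
    [[0, 0.4, 0], 0, 3.5],
    [[0, 0.6, 0], 0, 3.5],
    [[0, 0.6, 0], 0, 3.5]
  ]
}}

```text
time: 4.9
tool_pos: [488.7, 197.3, 112.0]
tcp_rot: [-1.572, 0.002, -2.831]
contact_force: [-1.0, 3.7, 3.7]
grip_width: 37.9
```

>>> {"op": "apply_moves", "data": {
  "rows": [
    [[0, 0.15, 0], 0, 3.5],
    [[0, 0.3, 0], 0, 3.5],
    [[0, 0.36, 0], 0, 3.5],
    [[0, 0.36, 0], 0, 3.5]
  ]
}}

```text
time: 5.4
tool_pos: [488.8, 197.4, 108.7]
tcp_rot: [-1.572, 0.002, -2.831]
contact_force: [-2.7, 3.2, 6.4]
grip_width: 37.9
```

>>> {"op": "apply_moves", "data": {
  "rows": [
    [[0, 0.05, 0], 0, 3.5],
    [[0, 0.1, 0], 0, 3.5],
    [[0, 0.1, 0], 0, 3.5]
  ]
}}

```text
time: 5.78
tool_pos: [488.9, 197.4, 108.0]
tcp_rot: [-1.572, 0.002, -2.831]
contact_force: [-2.8, 3.5, 7.0]
grip_width: 37.7
```

>>> {"op": "apply_moves", "data": {
  "rows": [
    [[0, 0, 0], 0, 4.5],
    [[0, 0, 0], 0, 5.5],
    [[0, 0, 0], 0, 6.0]
  ]
}}

```text
time: 6.15
tool_pos: [488.8, 197.0, 107.7]
tcp_rot: [-1.571, 0.002, -2.831]
contact_force: [0.2, -0.3, -0.9]
grip_width: 58.5
```

>>> {"op": "apply_moves", "data": {
  "rows": [
    [[0, -4, 0], 0, 6],
    [[0, -9, 0], 0, 7],
    [[0, -13.2, 0], 0, 8],
    [[0, -13.2, 0], 0, 8],
    [[0, -13.2, 0], 0, 8]
  ]
}}

```text
time: 6.78
tool_pos: [488.3, 196.6, 238.9]
tcp_rot: [-1.571, 0.0, -2.831]
contact_force: [0.2, 0.3, -0.9]
grip_width: 80.1
```

```bash
python3 - <<'E'
from h import *
o=bot.get_obs(); print(o["time"],o["tool_pos"],o["tcp_rot"],o["contact_force"])
i=cam("wrist")
a=vision.capture("wrist"); cv2.imwrite("pics/w4.png",a[:,:,::-1])
print(proj(i,[[488,196,134],[488,196,132],[488,196,126.5]]))
crop(a,250,165,325,235,10,"pics/w4c.png")
E
```

```text
6.775 [488.25095154 196.61838686 238.89669628] [-1.57137257e+00  2.90772037e-04 -2.83101205e+00] [ 0.1612261   0.338113   -0.88500276]
[[282.81594077 212.28908015]
 [282.81855588 211.49980289]
 [282.82555205 209.38812522]]
```

View pics/w4c.png

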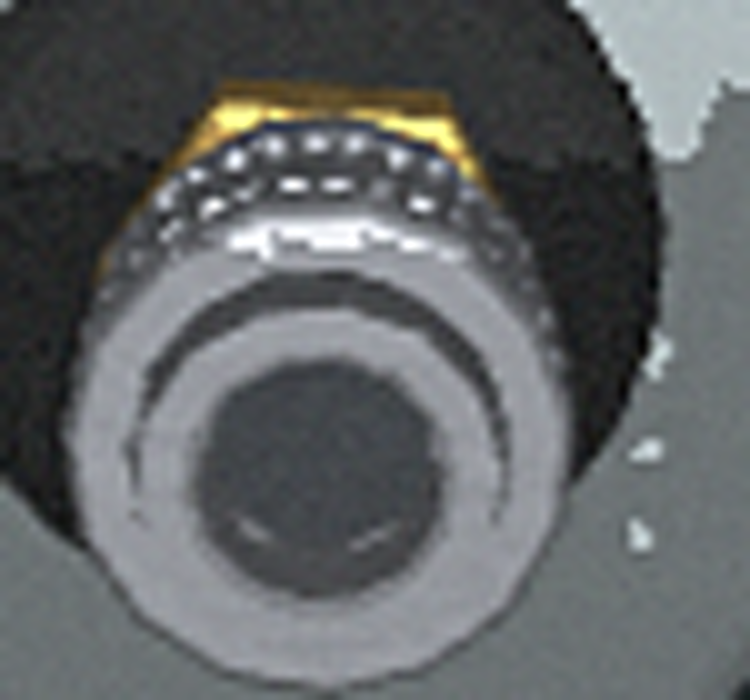

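```bash
python3 - <<'E'
from h import *
i=cam("wrist")
for p in [(319,477),(135,470),(505,470)]: print(at_z(i,(250+p[0]/10-.45,165+p[1]/10-.45),134).round(2))
E
```

```text
[487.52 196.92 134.  ]
[484.02 209.51 134.  ]
[492.05 184.52 134.  ]
```

>>> {"op": "apply_moves", "data": {
  "rows": [
    [[0.6, 0, 5.6], 0, 7],
    [[1.2, 0, 11.2], 0, 6],
    [[1.9, 0, 16.8], 0, 5],
    [[2.5, 0, 22.4], 0, 4.4],
    [[3.1, 0, 28], 0, 4.4]
  ]
}}

```text
time: 7.45
tool_pos: [543.6, -81.2, 236.5]
tcp_rot: [-1.573, -0.003, -2.831]
contact_force: [1.5, 0.4, -0.5]
grip_width: 44.5
```

>>> {"op": "apply_moves", "data": {
  "rows": [
    [[0.6, 0, 5.6], -0.17, 4.4],
    [[1.2, 0, 11.2], -0.34, 4.4],
    [[1.8, 0, 15.6], -0.508, 4.4],
    [[1.8, 0, 15.6], -0.508, 4.4],
    [[1.8, 0, 15.6], -0.508, 4.4]
  ]
}}

```text
time: 8.07
tool_pos: [573.6, -234.6, 234.7]
tcp_rot: [-1.578, -0.002, -2.325]
contact_force: [-0.7, 0.5, -0.6]
grip_width: 43.9
```

```bash
python3 - <<'E'
from h import *
o=bot.get_obs(); print(o["time"],o["tool_pos"],np.degrees(o["tcp_rot"]),o["contact_force"],o["grip_width"])
i=cam("wrist")
a=vision.capture("wrist"); cv2.imwrite("pics/w5.png",a[:,:,::-1])
p=proj(i,[[575.1,-234,70.5],[575.1,-234,101.5]]); print(p)
x,y=p[0].astype(int)
crop(a,x-30,y-30,x+30,y+30,10,"pics/w5c.png"); print(x-30,y-30)
E
```

```text
8.075 [ 573.60092258 -234.57356868  234.73040039] [-9.03870759e+01 -1.25141473e-01 -1.33208795e+02] [-0.73860731  0.46759387 -0.6017766 ] 43.90516275116825
[[283.83600639 190.04013741]
 [283.67890298 198.9750139 ]]
253 160
```

View pics/w5.png

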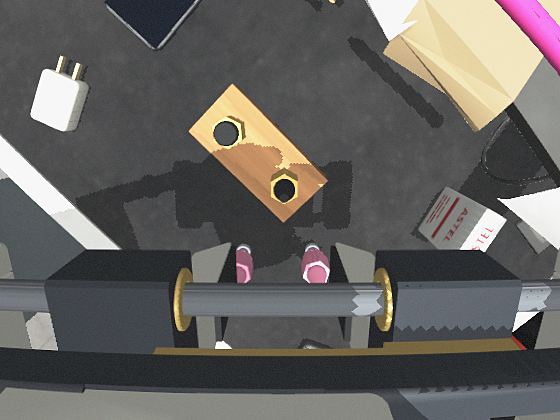

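View pics/w5c.png

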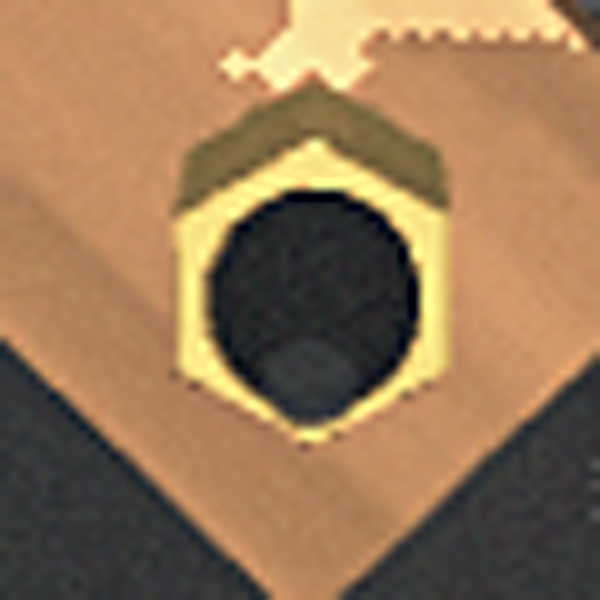

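>>> {"op": "apply_moves", "data": {
  "rows": [
    [[-0.2, 3, 0.05], 0, 4.4],
    [[-0.2, 7, 0.05], 0, 4.4],
    [[-0.2, 10, 0.05], 0, 4.4],
    [[-0.2, 11.5, 0.05], 0, 4.4],
    [[-0.2, 11.5, 0.05], 0, 4.4]
  ]
}}

```text
time: 8.75
tool_pos: [574.7, -231.6, 119.8]
tcp_rot: [-1.578, -0.002, -2.323]
contact_force: [-0.7, -0.1, -0.5]
grip_width: 44.1
```

```bash
python3 - <<'E'
from h import *
o=bot.get_obs(); print(o["time"],o["tool_pos"],np.degrees(o["tcp_rot"]),o["contact_force"],o["grip_width"])
a=vision.capture("wrist"); cv2.imwrite("pics/w6.png",a[:,:,::-1])
E
```

```text
8.75 [ 574.67187253 -231.63976006  119.79203658] [ -90.42761553   -0.13671521 -133.09601168] [-0.69024315 -0.05032815 -0.48734777] 44.05597126060023
```

View pics/w6.png

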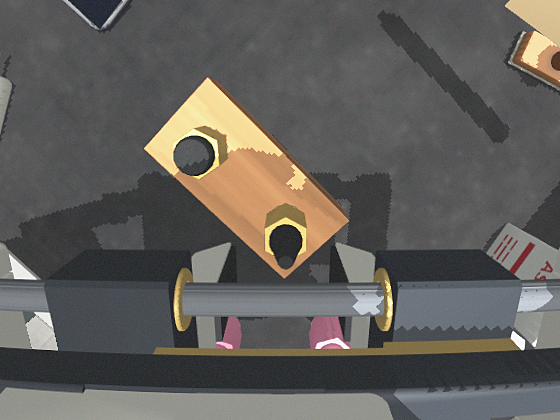

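>>> {"op": "apply_moves", "data": {
  "rows": [
    [[0.08, 1, 0.18], 0, 4.4],
    [[0.08, 2.5, 0.18], 0, 4.4],
    [[0.08, 4.5, 0.18], 0, 4.4],
    [[0.08, 6, 0.18], 0, 4.4],
    [[0.08, 6.2, 0.18], 0, 4.4]
  ]
}}

```text
time: 9.43
tool_pos: [575.0, -233.5, 57.4]
tcp_rot: [-1.579, -0.002, -2.323]
contact_force: [-0.3, -0.1, 0.9]
grip_width: 44.3
```

>>> {"op": "apply_moves", "data": {
  "rows": [
    [[0, 0, 0], 0, 3.4],
    [[0, 0, 0], 0, 2.8],
    [[0, 0, 0], 0, 2.5],
    [[0, 0, 0], 0, 2.0],
    [[0, 0, 0], 0, 2.0]
  ]
}}

```text
time: 10.05
tool_pos: [575.2, -233.6, 57.9]
tcp_rot: [-1.578, -0.002, -2.323]
contact_force: [-0.1, 0.9, 2.8]
grip_width: 23.6
```

>>> {"op": "apply_moves", "data": {
  "rows": [
    [[0, -1, 0], 0, 2.0],
    [[0, -2, 0], 0, 2.0],
    [[0, -3.5, 0], 0, 2.0],
    [[0, -6, 0], 0, 2.0],
    [[0, -9, 0], 0, 2.0]
  ]
}}

```text
time: 10.68
tool_pos: [575.6, -233.8, 149.2]
tcp_rot: [-1.578, -0.002, -2.323]
contact_force: [0.8, 0.8, -0.5]
grip_width: 23.8
```

>>> {"op": "apply_moves", "data": {
  "rows": [
    [[0, -3, 0], 0, 2.0],
    [[0, -6, 0], 0, 2.0],
    [[0, -8, 0], 0, 2.0],
    [[0, -8, 0], 0, 2.0]
  ]
}}

```text
time: 11.18
tool_pos: [576.9, -234.4, 231.7]
tcp_rot: [-1.574, -0.001, -2.323]
contact_force: [0.3, -0.8, -2.0]
grip_width: 23.9
```

```bash
python3 - <<'E'
from h import *
o=bot.get_obs(); print(o["time"],o["tool_pos"],np.degrees(o["tcp_rot"]),o["contact_force"],o["grip_width"])
a=vision.capture("wrist"); cv2.imwrite("pics/w7.png",a[:,:,::-1])
a=vision.capture("side"); crop(a,180,120,350,260,4,"pics/s7.png")
E
```

```text
11.175 [ 576.85907577 -234.42581619  231.74524434] [-9.01764476e+01 -7.09389717e-02 -1.33112175e+02] [ 0.31155772 -0.81921209 -2.033433  ] 23.92299258749896
```

View pics/w7.png

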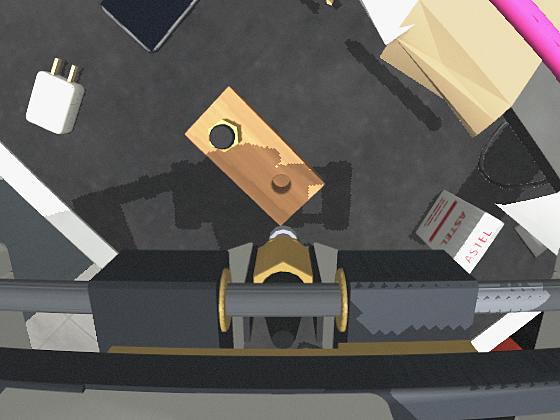

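View pics/s7.png

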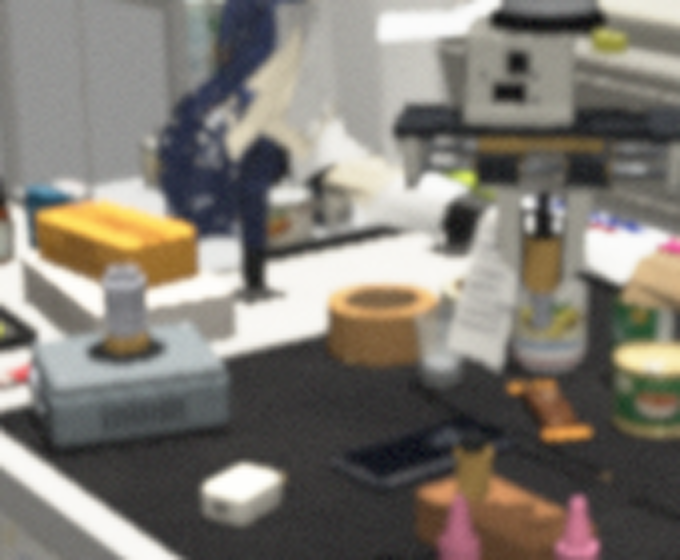

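>>> {"op": "apply_moves", "data": {
  "rows": [
    [[-3, 0, -4.3], 0, 2.0],
    [[-6, 0, -8.5], 0, 2.0],
    [[-9, 0, -12.7], 0, 2.0],
    [[-12, 0, -17], 0, 2.0],
    [[-15, 0, -21.2], 0, 2.0]
  ]
}}

```text
time: 11.9
tool_pos: [522.4, 22.1, 229.0]
tcp_rot: [-1.581, -0.004, -2.323]
contact_force: [-0.2, -0.3, -0.5]
grip_width: 23.8
```

>>> {"op": "apply_moves", "data": {
  "rows": [
    [[-3, 0, -4.3], 0, 2.0],
    [[-6, 0, -8.5], 0, 2.0],
    [[-8.5, 0, -12], 0, 2.0],
    [[-9.5, 0, -13.5], 0, 2.0],
    [[-9.5, 0, -13.5], 0, 2.0]
  ]
}}

```text
time: 12.52
tool_pos: [488.3, 184.1, 229.3]
tcp_rot: [-1.581, -0.005, -2.322]
contact_force: [0.2, -0.1, -1.7]
grip_width: 23.5
```

```bash
cat > d.py <<'E'
from h import *
import sys
o=bot.get_obs(); print(o["time"],o["tool_pos"].round(2),np.degrees(o["tcp_rot"]).round(2),o["contact_force"].round(1),o["grip_width"])
y=o["tcp_rot"][2]; d=np.array([float(sys.argv[1]),float(sys.argv[2])])-o["tool_pos"][:2]
print("tool dx cm",(d@[np.cos(y),np.sin(y)])/10,"dz cm",(d@[-np.sin(y),np.cos(y)])/10)
E
python3 d.py 487.9 197.0
```

```text
12.525 [488.33 184.14 229.31] [ -90.6    -0.3  -133.02] [ 0.2 -0.1 -1.7] 23.53292439590069
tool dx cm -0.9110926748114025 dz cm -0.9085500181273204
```

>>> {"op": "apply_moves", "data": {
  "rows": [
    [[-0.5, 0.5, -0.5], 0, 2.0],
    [[-0.91, 1.5, -0.91], 0, 2.0],
    [[-0.91, 1.8, -0.91], 0, 2.0],
    [[-0.91, 1.8, -0.91], 0, 2.0],
    [[-0.91, 1.8, -0.91], 0, 2.0]
  ]
}}

```text
time: 13.15
tool_pos: [487.9, 196.8, 211.5]
tcp_rot: [-1.581, -0.005, -2.322]
contact_force: [-0.6, 0.1, -1.9]
grip_width: 24.2
```

```bash
python3 d.py 487.9 197.0; python3 - <<'E'
from h import *
i=cam("wrist"); a=vision.capture("wrist"); cv2.imwrite("pics/w8.png",a[:,:,::-1])
print(proj(i,[[487.8,196.8,134]]))
crop(a,240,170,330,260,8,"pics/w8c.png")
a=vision.capture("side"); crop(a,180,120,250,220,6,"pics/s8.png")
a=vision.capture("top"); crop(a,170,180,240,250,8,"pics/t8.png")
E
```

```text
13.15 [487.88 196.81 211.54] [ -90.58   -0.28 -133.04] [-0.6  0.1 -1.9] 24.212327009661724
tool dx cm -0.015113743029753135 dz cm -0.011860756785847183
[[282.51068723 222.75280862]]
```

View pics/w8c.png

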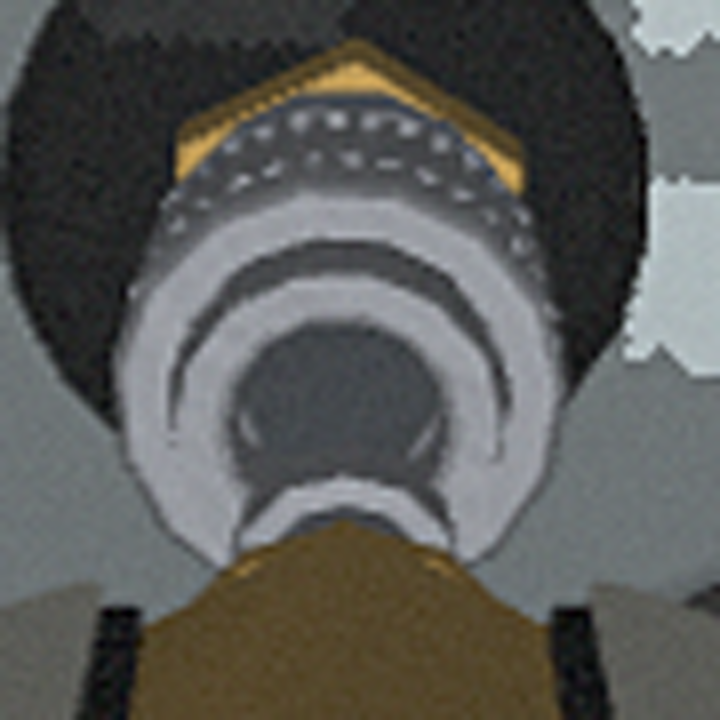

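View pics/s8.png

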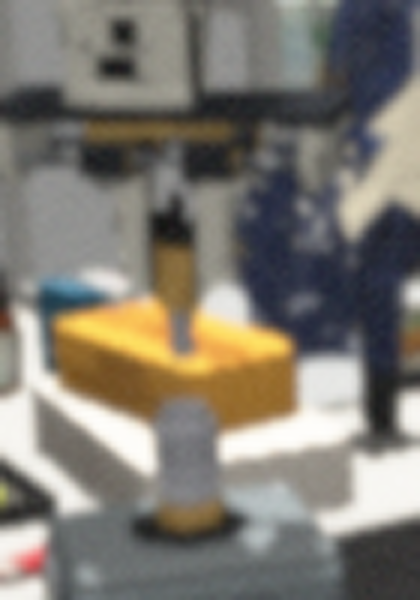

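```bash
python3 - <<'E'
from h import *
from scipy.spatial.transform import Rotation as Ro
o=bot.get_obs(); T=Ro.from_euler("xyz",o["tcp_rot"]).as_matrix(); print(T[:,1])
i=cam("side"); x,y,z=o["tool_pos"]
L=[[x,y,z-49.4+h] for h in (0,27.5,31,62,93)]
p=proj(i,L+[[487.8,196.8,134],[487.8,196.8,72]]); print(p.round(1))
a=vision.capture("side")
crop(a,185,135,235,215,9,"pics/s9.png")
print(((p-[185,135]+.45)*9).round(0))
E
```

```text
[-0.01059864  0.0034831  -0.99993777]
[[210.2 178.8]
 [209.7 170.7]
 [209.6 169.7]
 [209.  160.5]
 [208.4 151.1]
 [210.7 186.9]
 [211.9 204.5]]
[[231. 398.]
 [226. 325.]
 [225. 316.]
 [220. 233.]
 [215. 149.]
 [236. 472.]
 [246. 630.]]
```

View pics/s9.png

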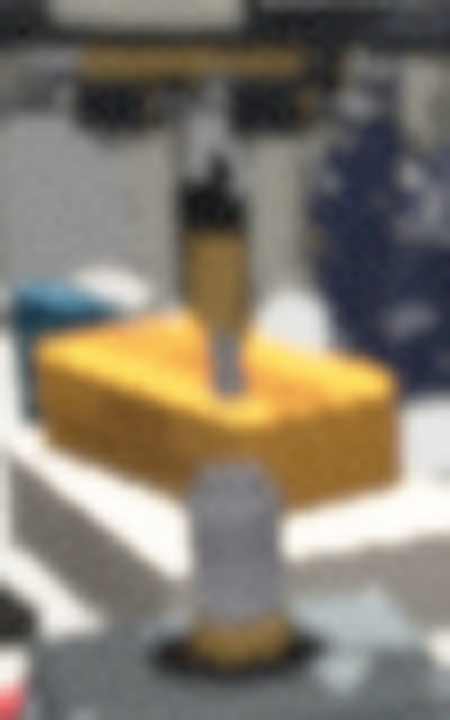

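View pics/w8.png

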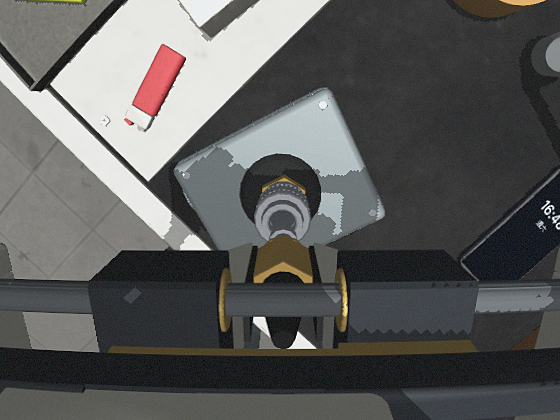

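View pics/t8.png

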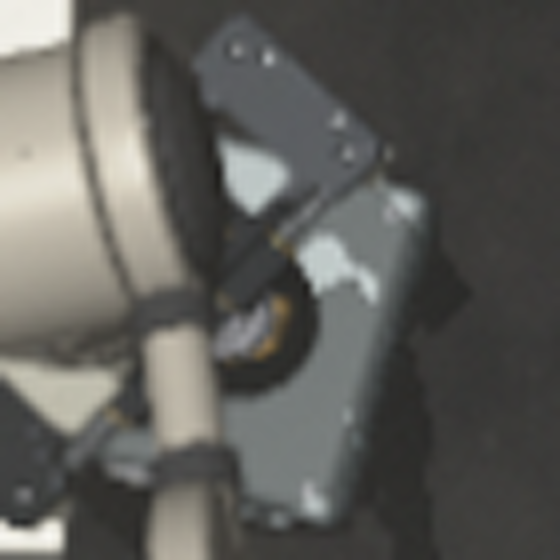

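```bash
python3 - <<'E'
from h import *
o=bot.get_obs(); i=cam("wrist"); x,y,z=o["tool_pos"]
a=cv2.imread("pics/w8.png"); k=8; x0,y0=240,170
c=cv2.resize(a[170:270,240:330],None,fx=k,fy=k,interpolation=cv2.INTER_CUBIC)
th=np.linspace(0,2*np.pi,90)
def ring(cx,cy,z,r,col):
    p=proj(i,np.c_[cx+r*np.cos(th),cy+r*np.sin(th),0*th+z]); q=((p-[x0,y0]+.5)*k-.5)
    cv2.polylines(c,[q.astype(np.int32)],True,col,1)
ring(487.8,196.8,134,13.5,(0,0,255)); ring(487.8,196.8,134,10,(0,0,255))
ring(x,y,z-49.4,8,(0,255,0)); ring(x,y,z-49.4,7,(0,255,0)); ring(x,y,z-49.4+27.5,12,(255,0,0))
cv2.imwrite("pics/w8o.png",c[:600])
E
```

```text
(no output)
```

View pics/w8o.png

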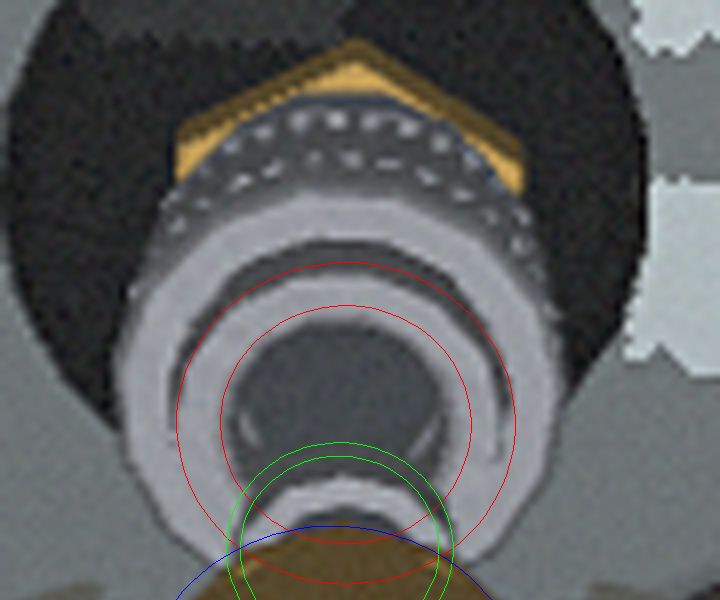

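```bash
cat > ov.py <<'E'
from h import *
from scipy.spatial.transform import Rotation as Ro
def overlay(a,i,o,fn,off=(0,0),tilt=(0,0),cp=(487.8,196.8),h0=-49.4,box=(235,190,335,360),k=5):
    # off: tool x,z offset of nozzle axis at grasp height; tilt: slope d(off)/d(height up)
    T=Ro.from_euler("xyz",o["tcp_rot"]).as_matrix(); P=o["tool_pos"]
    x0,y0,x1,y1=box
    c=cv2.resize(a[y0:y1,x0:x1],None,fx=k,fy=k,interpolation=cv2.INTER_CUBIC)
    th=np.linspace(0,2*np.pi,91)
    def put(Wd,col):
        q=((proj(i,Wd)-[x0,y0]+.5)*k-.5); cv2.polylines(c,[q.astype(np.int32)],True,col,1)
    def noz(h,r,col,hexa=False):
        t=th if not hexa else np.arange(6)*np.pi/3
        rr=r/np.cos(np.pi/6) if hexa else r
        y=-(h0+h)  # tool y down
        s=h-53
        L=np.c_[off[0]+tilt[0]*s+rr*np.cos(t), 0*t+y, off[1]+tilt[1]*s+rr*np.sin(t)]
        put(P+L@T.T,col)
    noz(0,8,(0,255,0)); noz(27.5,12,(255,0,0)); noz(31,12,(255,255,0),True); noz(62,12,(255,255,0),True); noz(62,9.5,(0,255,255)); noz(93,3.5,(255,0,255))
    if cp is not None:
        for r in (9,13.5): put(np.c_[cp[0]+r*np.cos(th),cp[1]+r*np.sin(th),0*th+134],(0,0,255))
    cv2.imwrite(fn,c)
E
python3 - <<'E'
from ov import *
overlay(cv2.imread("pics/w8.png"),cam("wrist"),bot.get_obs(),"pics/o1.png",box=(230,200,340,350),k=5)
E
```

```text
(no output)
```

View pics/o1.png

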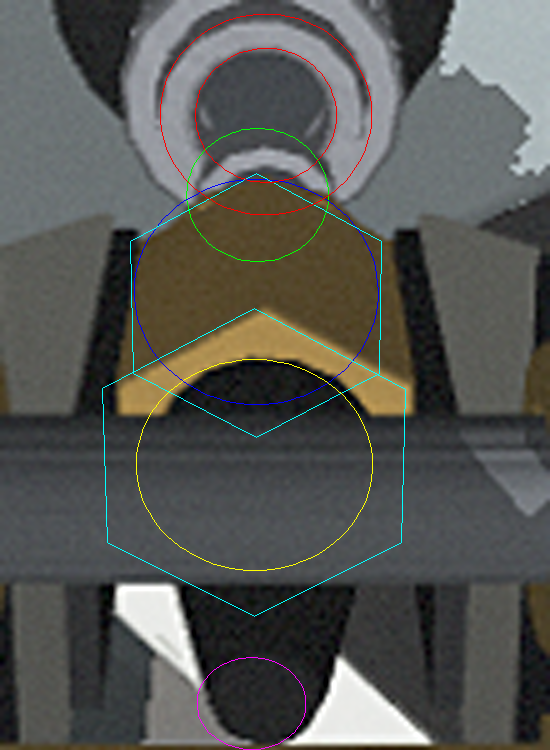

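```bash
python3 - <<'E'
from ov import *
a=cv2.imread("pics/w7.png")
c=cv2.resize(a[215:275,250:320],None,fx=10,fy=10,interpolation=cv2.INTER_CUBIC); cv2.imwrite("pics/w7c.png",c)
c=cv2.resize(cv2.imread("pics/w8.png")[215:245,260:305],None,fx=16,fy=16,interpolation=cv2.INTER_CUBIC); c=np.clip(c.astype(float)*1.6,0,255).astype(np.uint8); cv2.imwrite("pics/w8e.png",c)
E
```

```text
(no output)
```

View pics/w7c.png

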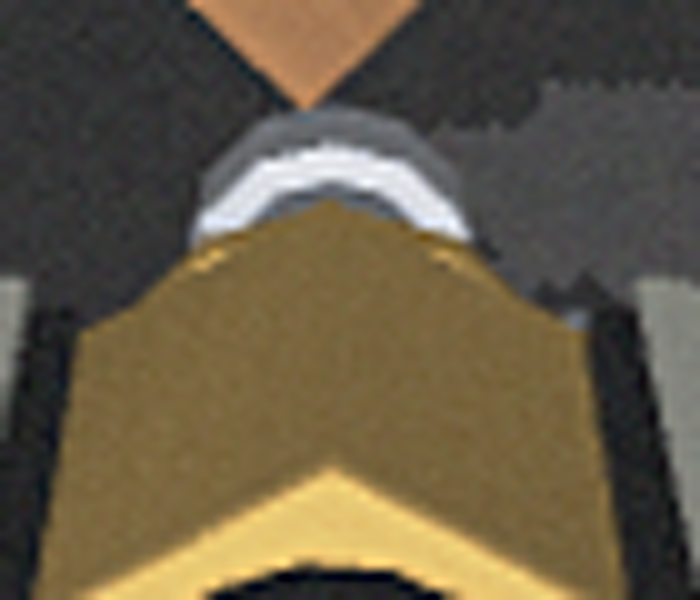

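View pics/w8e.png

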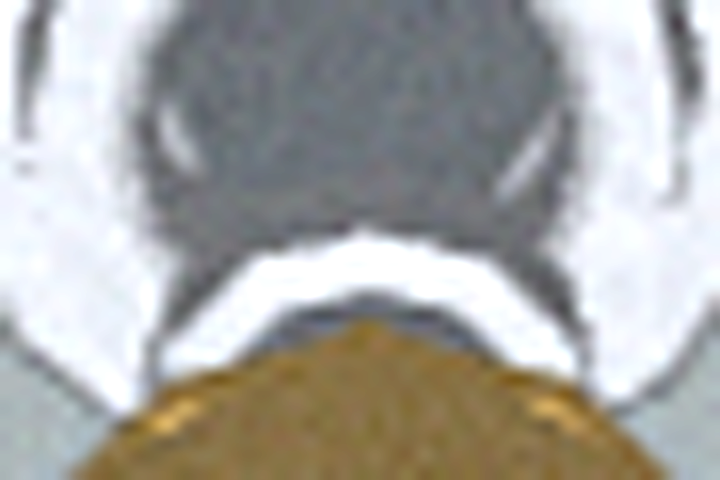

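>>> {"op": "apply_moves", "data": {
  "rows": [
    [[0.07, 0.5, -0.07], 0, 2.0],
    [[0.07, 1.2, -0.07], 0, 2.0],
    [[0.07, 1.9, -0.07], 0, 2.0],
    [[0.07, 2.2, -0.07], 0, 2.0],
    [[0.07, 2.2, -0.07], 0, 2.0]
  ]
}}

```text
time: 13.98
tool_pos: [486.5, 197.0, 189.3]
tcp_rot: [-1.581, -0.005, -2.322]
contact_force: [0.3, -0.1, -1.5]
grip_width: 23.4
```

```bash
python3 d.py 487.88 196.75; python3 - <<'E'
from ov import *
i=cam("wrist");o=bot.get_obs(); a=vision.capture("wrist"); cv2.imwrite("pics/w10.png",a[:,:,::-1])
T=Ro.from_euler("xyz",o["tcp_rot"]).as_matrix()
print(T[:,0]*.78,487.8+T[0,0]*.78-T[0,2]*.37,196.8+T[1,0]*.78-T[1,2]*.37)
cp=(487.8+T[0,0]*.78-T[0,2]*.37,196.8+T[1,0]*.78-T[1,2]*.37)
overlay(a[:,:,::-1].copy(),i,o,"pics/o2.png",off=(0,.4),cp=cp,box=(235,190,335,280),k=8)
crop(a,235,190,335,280,8,"pics/o2r.png")
E
```

```text
13.975 [486.49 197.02 189.28] [ -90.6    -0.3  -133.02] [ 0.3 -0.1 -1.5] 23.36937677664952
tool dx cm -0.0750519878479767 dz cm 0.12036633090375053
[-0.5321905  -0.5702249   0.00410261] 486.9973433973352 196.48222892810824
```

View pics/o2.png

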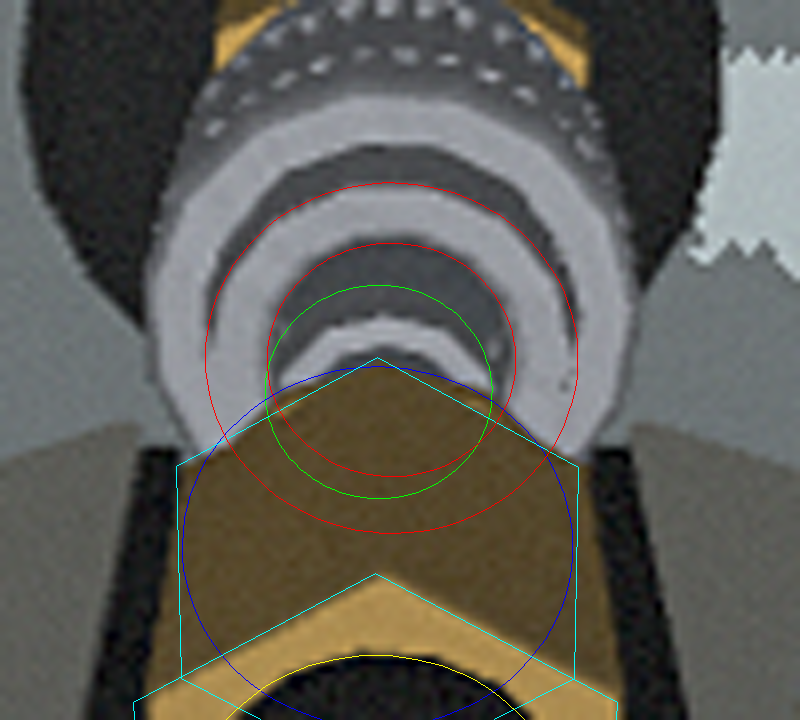

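View pics/o2r.png

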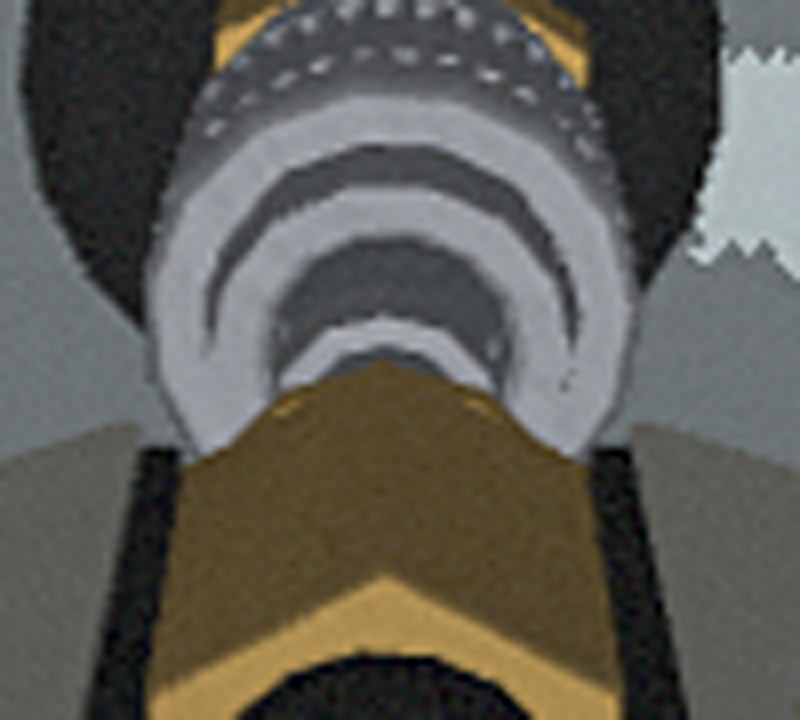

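>>> {"op": "apply_moves", "data": {
  "rows": [
    [[0, 0.3, 0.03], 0, 2.0],
    [[0, 0.6, 0.03], 0, 2.0],
    [[0, 0.8, 0.03], 0, 2.0],
    [[0, 0.9, 0.03], 0, 2.0],
    [[0, 0.9, 0.03], 0, 2.0]
  ]
}}

```text
time: 14.65
tool_pos: [486.7, 196.9, 180.5]
tcp_rot: [-1.581, -0.005, -2.322]
contact_force: [0.2, -0.0, -1.3]
grip_width: 23.6
```

>>> {"op": "apply_moves", "data": {
  "rows": [
    [[0, 0.15, 0], 0, 2.0],
    [[0, 0.3, 0], 0, 2.0],
    [[0, 0.45, 0], 0, 2.0],
    [[0, 0.6, 0], 0, 2.0],
    [[0, 0.6, 0], 0, 2.0]
  ]
}}

```text
time: 15.28
tool_pos: [486.6, 196.9, 174.3]
tcp_rot: [-1.581, -0.005, -2.322]
contact_force: [-0.0, 0.9, -1.7]
grip_width: 23.6
```

Depth is about 9 mm, with no resistance. Continuing slowly.

>>> {"op": "apply_moves", "data": {
  "rows": [
    [[0, 0.12, 0], 0, 2.0],
    [[0, 0.24, 0], 0, 2.0],
    [[0, 0.36, 0], 0, 2.0],
    [[0, 0.48, 0], 0, 2.0],
    [[0, 0.48, 0], 0, 2.0]
  ]
}}

```text
time: 15.9
tool_pos: [486.8, 196.9, 170.4]
tcp_rot: [-1.58, -0.004, -2.322]
contact_force: [-1.2, -0.7, 4.5]
grip_width: 23.7
```

>>> {"op": "apply_moves", "data": {
  "rows": [
    [[0, 0.1, 0], 0, 2.0],
    [[0, 0.2, 0], 0, 2.0],
    [[0, 0.3, 0], 0, 2.0],
    [[0, 0.4, 0], 0, 2.0],
    [[0, 0.4, 0], 0, 2.0]
  ]
}}

```text
time: 16.52
tool_pos: [486.9, 196.9, 167.3]
tcp_rot: [-1.58, -0.003, -2.322]
contact_force: [-2.2, -1.2, 5.6]
grip_width: 23.6
```

>>> {"op": "apply_moves", "data": {
  "rows": [
    [[0, 0.1, 0], 0, 2.0],
    [[0, 0.2, 0], 0, 2.0],
    [[0, 0.3, 0], 0, 2.0],
    [[0, 0.4, 0], 0, 2.0],
    [[0, 0.4, 0], 0, 2.0]
  ]
}}

```text
time: 17.15
tool_pos: [486.9, 196.9, 164.2]
tcp_rot: [-1.579, -0.003, -2.321]
contact_force: [-2.0, -0.7, 7.3]
grip_width: 23.7
```

>>> {"op": "apply_moves", "data": {
  "rows": [
    [[0, 0.1, 0], 0, 2.0],
    [[0, 0.2, 0], 0, 2.0],
    [[0, 0.25, 0], 0, 2.0],
    [[0, 0.25, 0], 0, 2.0]
  ]
}}

```text
time: 17.65
tool_pos: [487.1, 197.0, 163.2]
tcp_rot: [-1.578, -0.002, -2.321]
contact_force: [-3.0, -1.8, 11.5]
grip_width: 23.8
```

>>> {"op": "apply_moves", "data": {
  "rows": [
    [[0, 0.1, 0], 0, 2.0],
    [[0, 0.2, 0], 0, 2.0],
    [[0, 0.3, 0], 0, 2.0],
    [[0, 0.3, 0], 0, 2.0]
  ]
}}

```text
time: 18.15
tool_pos: [487.1, 197.0, 161.6]
tcp_rot: [-1.578, -0.001, -2.321]
contact_force: [-3.9, -0.9, 9.8]
grip_width: 23.4
```

>>> {"op": "apply_moves", "data": {
  "rows": [
    [[0, 0.1, 0], 0, 2.0],
    [[0, 0.2, 0], 0, 2.0],
    [[0, 0.3, 0], 0, 2.0],
    [[0, 0.3, 0], 0, 2.0]
  ]
}}

```text
time: 18.65
tool_pos: [486.9, 196.9, 159.4]
tcp_rot: [-1.578, -0.001, -2.321]
contact_force: [-2.9, 0.2, 6.2]
grip_width: 23.9
```

```bash
python3 - <<'E'
from h import *
a=vision.capture("wrist"); crop(a,220,160,350,280,6,"pics/w11.png")
E
```

```text
(no output)
```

View pics/w11.png

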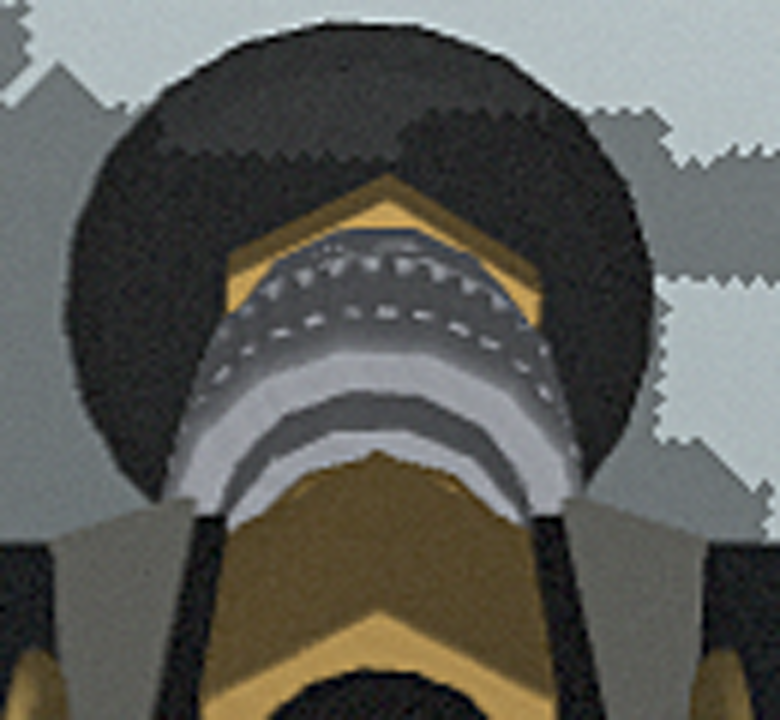

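>>> {"op": "apply_moves", "data": {
  "rows": [
    [[0, 0.1, 0], 0, 2.0],
    [[0, 0.2, 0], 0, 2.0],
    [[0, 0.25, 0], 0, 2.0],
    [[0, 0.25, 0], 0, 2.0]
  ]
}}

```text
time: 19.2
tool_pos: [486.9, 196.9, 157.8]
tcp_rot: [-1.577, -0.0, -2.321]
contact_force: [-3.3, -1.9, 7.7]
grip_width: 23.7
```

```bash
python3 - <<'E'
from h import *
o=bot.get_obs(); print(o["tool_pos"],o["contact_force"])
a=vision.capture("wrist"); crop(a,220,160,350,280,6,"pics/w12.png")
E
```

```text
[486.86679406 196.94618193 157.82787302] [-3.26039068 -1.89216899  7.69343059]
```

View pics/w12.png

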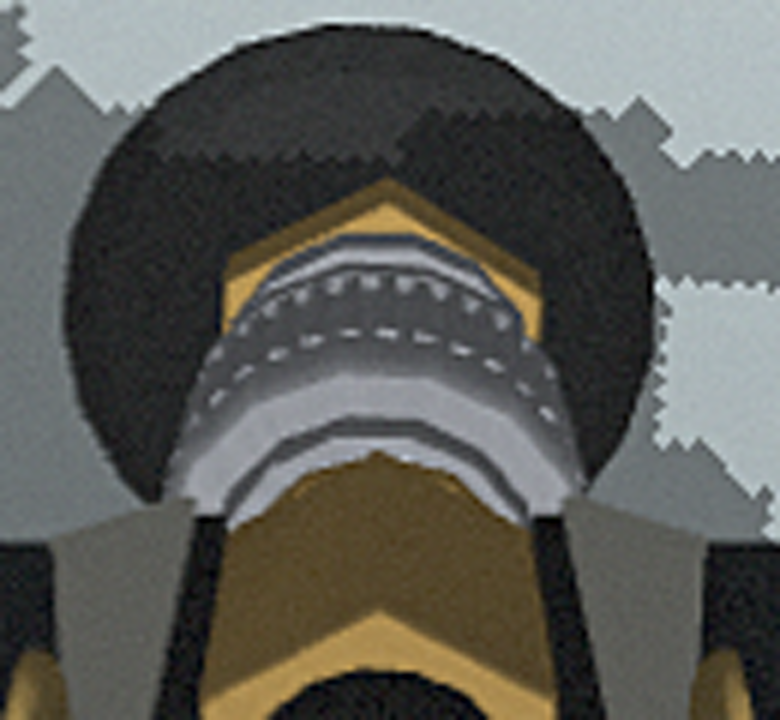

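>>> {"op": "apply_moves", "data": {
  "rows": [
    [[0, 0, 0], 0, 3.0],
    [[0, 0, 0], 0, 3.8],
    [[0, 0, 0], 0, 4.6],
    [[0, 0, 0], 0, 4.8]
  ]
}}

```text
time: 19.75
tool_pos: [486.8, 196.9, 157.7]
tcp_rot: [-1.577, -0.0, -2.321]
contact_force: [0.0, 1.2, 0.9]
grip_width: 47.3
```

```bash
python3 - <<'E'
from h import *
a=vision.capture("wrist"); cv2.imwrite("pics/w13.png",a[:,:,::-1])
E
```

```text
(no output)
```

View pics/w13.png

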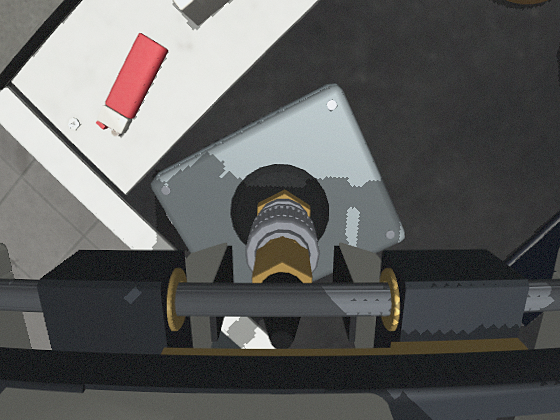

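The nozzle stands clear between the open fingers, at px col 285. Next I'll rise straight up.

>>> {"op": "apply_moves", "data": {
  "rows": [
    [[0, -1.5, 0], 0, 4.8],
    [[0, -4, 0], 0, 4.8],
    [[0, -8, 0], 0, 4.8],
    [[0, -12, 0], 0, 5],
    [[0, -12, 0], 0, 5]
  ]
}}

```text
time: 20.42
tool_pos: [488.9, 196.8, 282.0]
tcp_rot: [-1.573, 0.006, -2.321]
contact_force: [-0.2, 1.3, 0.6]
grip_width: 50.1
```

```bash
python3 - <<'E'
from ov import *
o=bot.get_obs(); print(o["time"],o["tool_pos"],o["contact_force"])
i=cam("wrist"); a=vision.capture("wrist"); cv2.imwrite("pics/w14.png",a[:,:,::-1])
p=proj(i,[[486.9,196.5,134],[486.9,196.5,171.5],[486.9,196.5,202.5]]); print(p)
crop(a,245,155,325,235,8,"pics/w14c.png")
a=vision.capture("side"); crop(a,185,125,255,225,6,"pics/s14.png")
E
```

```text
20.425 [488.92500617 196.83892916 281.99106334] [-0.23718227  1.28968944  0.63523811]
[[280.51106403 199.58492131]
 [280.1017697  212.12027627]
 [279.66888401 225.39425585]]
```

View pics/w14c.png

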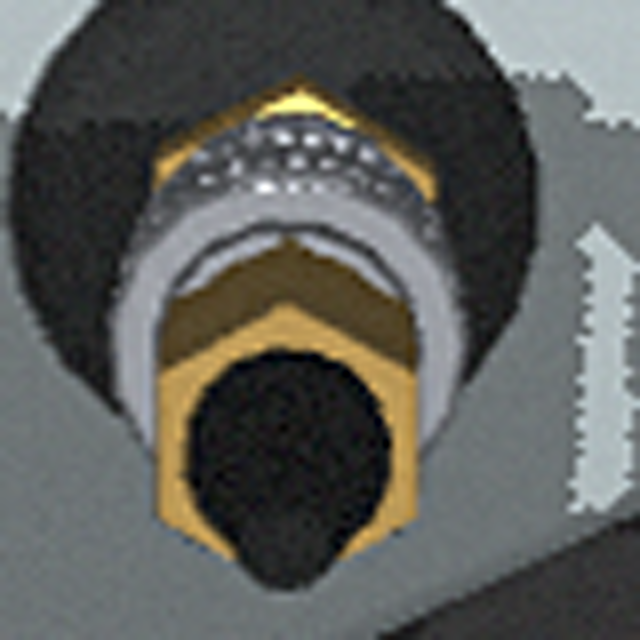

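View pics/s14.png

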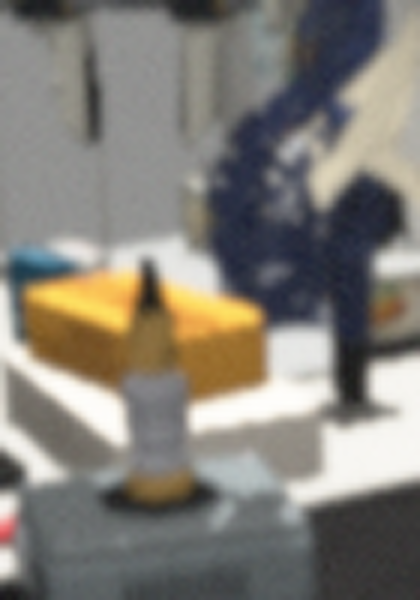

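```bash
python3 - <<'E'
from plant import order
print(order.close_job())
E
```

```text
the job is handed in; nothing more can be done
None
```

The long nozzle is standing upright in the coupler, and the sleeve sprang forward over it. I handed the job in at about 20.5 s of the 72 s.

- **Sleeve:** I gripped it and drew it back about 10 mm. The push rose to about 7 N, and I let go. The next picture showed it caught back, with the balls out of the bore.
- **Insertion:** I took the long nozzle from its hole on the robot's right-hand side of the block. I lined it up over the coupler by the wrist camera, then pushed it down in small steps. The highest force read was about 11.5 N, at the pauses between steps. The sleeve came forward at about 25.6 mm depth, judged from the arm's position.
- **Last checks:** After letting go and rising clear, the pictures showed the sleeve forward with only a narrow gap below the mouth, as at the start. The nozzle was upright, and the arm was touching nothing (force near zero).
- **What disagreed:** The force fell from 11.5 N to about 6 N near 24 mm while the sleeve was still back, so I checked by picture and pushed slightly further. The camera views differed by 1–2 mm on the coupler's position, so I lined up plug and mouth in a single wrist picture.
- **Not checked:** I did not pull on the nozzle to test the lock. I also took no final overall picture of the short nozzle and the other objects. The short nozzle was still in its block just after I lifted the long one, and I felt no unexpected contact.

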